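Transfer a row of bottles to the second rack in reverse order

ROBOT

A 7-joint arm with a two-finger parallel gripper is mounted at the origin on a cart in front of the work surface, level with it; the furniture and walls round the work are solid. World frame = base frame: x ahead of the robot, y to its left, z up, the work surface at z = 0. Lengths are in mm, angles in rad, forces in N, time in s.
With the tool pointing down it reaches from about 425 to 875 mm from the base axis. Payload 8.4 kg.
Tool frame: the origin (TCP) lies at the very end of the fingers, on their centre line; the grasp point (between the pads) lies 19 mm behind it (env.pinch_z is the distance from the TCP to the grasp point, in mm); z points along the fingers, y is the line along which they close (so a half turn about z gives the same grasp; the last joint's range is limited). The gripper opens to 87 mm and grips with 3 to 60 N. Pads are 19 mm wide; open, the fingers measure 117 mm over their backs; the gripper's body (75 mm by 190 mm) begins 51 mm behind the grasp point.
Start: joints at [-0.099, 0.333, 0.04, 1.465, -0.013, 1.343, -0.059], TCP at [649.971, -0.012, 191.746] pointing down, gripper open.
Joint ranges: [-2.58, 2.58], [-0.38, 2.09], [-1.3, 1.39], [0.25, 2.4], [-1.5, 4.64], [0.08, 2.09], [-2.65, 2.65]. Speed limits (rad/s): [2.22, 2.22, 2.79, 2.79, 3.14, 3.14, 3.14].

INTERFACE

Orientations are given as a unit quaternion [x, y, z, w].
In Python, from plant import env, vision gives the robot as it stands. The module is installed in compiled form; this text tells all that it offers.
- The arm moves only by the tool carry_out, never from a script. Its argument "series" is text: rows parted by semicolons, each of 7 numbers parted by spaces: the shift along the tool's x, y, z in cm, then the turn, a rotation vector about the tool's x, y, z in degrees, then the gripper command: -1 is shut, 1 is fully open, values between are in proportion. In form: dx dy dz ax ay az fingers; .... A call has 1 to 10 rows; each row shifts and turns the commanded pose from where the row before left it, along the tool's axes as they then stand; what a row does not reach is not made up. A row lasts 1/12 s, in which the tool goes at most 41.7 mm and 7.16 degrees, less where a joint would pass 70% of its speed; a pose out of reach is approached as far as the arm can. A call with a gripper value outside its range is refused whole. The fingers move at their own pace and stop on an object; the grip force is fixed at half the most. Time passes only in rows, so rows that do not move let the fingers close. It gives the time, the measured TCP pose, the force, the opening and the grip force at its end, in the units of the state.
- env.get_state(): the state, without advancing time (a new reading comes with each control period).
- vision.read_camera(name): name is "scene" or "side" or "wrist"; returns a dict with "pixels" (420x560x3 uint8, red, green, blue), "mtx" (3x3 intrinsics, pixels), "T" (4x4, takes a point from camera to world coordinates). Camera axes: x right, y down, z forward; pixel columns grow to the right and rows downward; lengths in mm; the calibration is good to about 2 mm. A picture is of the moment at which its call begins. There is no depth.
- env.job_done(): hands the job in; it is judged then, once.
The state is a dict: "clock": time; "q": joint angles; "qvel": joint speeds; "effort": joint torques, N m; "eef_pos": TCP position; "tool_rot": TCP orientation; "ft_force": force on the tool from outside, world axes, zero at the start; "torque": the same for the moment, N m; "grip_width": finger opening in mm; "grip_force": force on a finger pad.
Only numpy, scipy, OpenCV 4.12 (cv2) and the standard library are available. Lean on these libraries where they do the work, as an engineer would, in place of code of your own. Each camera call takes 0.05 s, during which the arm holds its last target. There are 200 camera calls.

TASK

Move the four bottles from the grey rack to the empty white rack, one to a well, in reverse order: the bottle that stands nearest the red end of the grey rack goes into the well farthest from the red end of the white rack, the next one into the next well, and so on, so that the last one ends next to the white rack's red end. Each bottle must stand upright on the floor of its well, and none may be tipped over on the way.

Things in the scene. Friction and masses are not known exactly. Their poses are not given: they have to be found in the camera images.
- black_center (a point): Centre of the small white dropper bottle with a tall black cap. Body 32 mm wide up to 51 mm above its foot, cap 20 mm wide from there to its top at 76 mm. This point lies on its axis, 38 mm above its foot; its z axis points up when it stands. It is loose, round, 20 to 150 g, and stands in a well of the grey rack at the start.
- blue_center (a point): Centre of the white reagent bottle with a blue cap. Body 46 mm wide up to 71 mm above its foot, cap 32 mm wide from there to its top at 96 mm. This point lies on its axis, 48 mm above its foot; its z axis points up when it stands. It is loose, round, 20 to 150 g, and stands in a well of the grey rack at the start.
- sky_center (a point): Centre of the light-blue bottle with a white cap. Body 44 mm wide up to 68 mm above its foot, cap 29 mm wide from there to its top at 93 mm. This point lies on its axis, 46.5 mm above its foot; its z axis points up when it stands. It is loose, round, 20 to 150 g, and stands in a well of the grey rack at the start.
- yellow_center (a point): Centre of the white reagent bottle with a yellow cap. Body 46 mm wide up to 71 mm above its foot, cap 33 mm wide from there to its top at 97 mm. This point lies on its axis, 48 mm above its foot; its z axis points up when it stands. It is loose, round, 20 to 150 g, and stands in a well of the grey rack at the start.
- black_tag: Flat black tag, 14 x 40 x 3 mm, fixed on the rail along the grey rack's front side, beside the well in which the black-capped bottle stands at the start (45 mm from the middle of that well). Tags never move, so they still show the old order when the wells are empty. Origin: centre of its underside.
- blue_tag: Flat dark blue tag, 14 x 40 x 3 mm, fixed on the rail along the grey rack's front side, beside the well in which the blue-capped bottle stands at the start (45 mm from the middle of that well). Tags never move, so they still show the old order when the wells are empty. Origin: centre of its underside.
- sky_tag: Flat light blue tag, 14 x 40 x 3 mm, fixed on the rail along the grey rack's front side, beside the well in which the light-blue bottle stands at the start (45 mm from the middle of that well). Tags never move, so they still show the old order when the wells are empty. Origin: centre of its underside.
- yellow_tag: Flat yellow tag, 14 x 40 x 3 mm, fixed on the rail along the grey rack's front side, beside the well in which the yellow-capped bottle stands at the start (45 mm from the middle of that well). Tags never move, so they still show the old order when the wells are empty. Origin: centre of its underside.
- grey_rack: Grey rack that holds the bottles at the start; tag rail on its -x side. Row of four wells 62 x 62 mm inside; floor 4 mm, walls 14 mm above the worktop, 6 mm thick; overall 74 x 278 mm plus a red block, 16 mm thick, 20 mm high, on one end. Fixed. Origin: on the worktop under the row's middle; y along the row to the red end, x across, z up. Well centres: x = 0, y = +102, +34, -34, -102 mm.
- white_rack: White rack, empty at the start. Row of four wells 62 x 62 mm inside; floor 4 mm, walls 14 mm above the worktop, 6 mm thick; overall 74 x 278 mm plus a red block, 16 mm thick, 20 mm high, on one end. Fixed. Origin: on the worktop under the row's middle; y along the row to the red end, x across, z up. Well centres: x = 0, y = +102, +34, -34, -102 mm.
There are look-alikes about, which are no part of the job. What is shaped like the part that bears yellow_center but green is not meant.

How it is judged (in metres and radians):
At the end, for the whole second after the job is handed in: Each bottle stands in the white rack's well that mirrors its old well in the grey rack (nearest the red end goes farthest from it): within 22 mm of the well's centre along and across the rack, foot on the well floor within 4 mm, within 0.1 rad of upright, at rest (((y of black_tag in the frame of grey_rack between 0.082 and 0.122 m and y of black_center in the frame of white_rack between -0.124 and -0.08 m) or (y of black_tag in the frame of grey_rack between 0.014 and 0.054 m and y of black_center in the frame of white_rack between -0.056 and -0.012 m) or (y of black_tag in the frame of grey_rack between -0.054 and -0.014 m and y of black_center in the frame of white_rack between 0.012 and 0.056 m) or (y of black_tag in the frame of grey_rack between -0.122 and -0.082 m and y of black_center in the frame of white_rack between 0.08 and 0.124 m)) and x of black_center in the frame of white_rack between -0.022 and 0.022 m and z of black_center in the frame of white_rack between 0.038 and 0.046 m and angle between each of black_center, blue_center, sky_center, yellow_center's own z axis and vertical below 0.1 rad and linear speed of each of black_bottle, blue_bottle, sky_bottle, yellow_bottle below 0.02 m/s and ((y of blue_tag in the frame of grey_rack between 0.082 and 0.122 m and y of blue_center in the frame of white_rack between -0.124 and -0.08 m) or (y of blue_tag in the frame of grey_rack between 0.014 and 0.054 m and y of blue_center in the frame of white_rack between -0.056 and -0.012 m) or (y of blue_tag in the frame of grey_rack between -0.054 and -0.014 m and y of blue_center in the frame of white_rack between 0.012 and 0.056 m) or (y of blue_tag in the frame of grey_rack between -0.122 and -0.082 m and y of blue_center in the frame of white_rack between 0.08 and 0.124 m)) and x of blue_center in the frame of white_rack between -0.022 and 0.022 m and z of blue_center in the frame of white_rack between 0.048 and 0.056 m and ((y of sky_tag in the frame of grey_rack between 0.082 and 0.122 m and y of sky_center in the frame of white_rack between -0.124 and -0.08 m) or (y of sky_tag in the frame of grey_rack between 0.014 and 0.054 m and y of sky_center in the frame of white_rack between -0.056 and -0.012 m) or (y of sky_tag in the frame of grey_rack between -0.054 and -0.014 m and y of sky_center in the frame of white_rack between 0.012 and 0.056 m) or (y of sky_tag in the frame of grey_rack between -0.122 and -0.082 m and y of sky_center in the frame of white_rack between 0.08 and 0.124 m)) and x of sky_center in the frame of white_rack between -0.022 and 0.022 m and z of sky_center in the frame of white_rack between 0.0465 and 0.0545 m and ((y of yellow_tag in the frame of grey_rack between 0.082 and 0.122 m and y of yellow_center in the frame of white_rack between -0.124 and -0.08 m) or (y of yellow_tag in the frame of grey_rack between 0.014 and 0.054 m and y of yellow_center in the frame of white_rack between -0.056 and -0.012 m) or (y of yellow_tag in the frame of grey_rack between -0.054 and -0.014 m and y of yellow_center in the frame of white_rack between 0.012 and 0.056 m) or (y of yellow_tag in the frame of grey_rack between -0.122 and -0.082 m and y of yellow_center in the frame of white_rack between 0.08 and 0.124 m)) and x of yellow_center in the frame of white_rack between -0.022 and 0.022 m and z of yellow_center in the frame of white_rack between 0.048 and 0.056 m); the robot touches nothing.
It fails at once if the black-capped bottle is tipped over (angle between black_center's own z axis and vertical above 0.8 rad).
It fails at once if the blue-capped bottle is tipped over (angle between blue_center's own z axis and vertical above 0.8 rad).
It fails at once if the light-blue bottle is tipped over (angle between sky_center's own z axis and vertical above 0.8 rad).
It fails at once if the yellow-capped bottle is tipped over (angle between yellow_center's own z axis and vertical above 0.8 rad).
It also fails if it takes over 112 s, if anything falls off the work surface, if the arm or the gripper's body presses on something with over 40 N, if the wrist force passes 120 N, or if a joint passes its speed limit or range.

## Working session

There is one attempt and no reset: what is moved stays moved. The work goes in short steps, Python scripts to look and compute and a tool call to move; the robot and the scene stay as the last step left them, time stands still between calls to the robot, and variables do not carry over. Pictures are saved under pics/ and viewed, at most 14 in all, crops included, and the job is handed in when it is done.

Besides the shell and the picture viewer there is one more tool, called after "Call:" by a JSON object that holds its "op" and its "data", one argument or row to a line. carry_out: Moves the arm, as the interface text tells. Its arguments: {"type":"object","properties":{"series":{"type":"string"}},"required":["series"]}

```bash
mkdir -p pics
python3 - <<'E'
from plant import env, vision
import cv2,json
for n in ["scene","side"]:
    r=vision.read_camera(n); cv2.imwrite(f"pics/{n}0.png",r["pixels"][:,:,::-1])
    print(n,r["mtx"].tolist(),r["T"].round(3).tolist())
s=env.get_state(); print(s["clock"],s["tool_rot"],s["grip_width"])
E
```

```text
scene [[496.92541664814104, 0.0, 279.2689081133053], [0.0, 496.92541664814104, 208.42341632601793], [0.0, 0.0, 1.0]] [[-0.676, -0.521, 0.52, -247.544], [-0.736, 0.488, -0.469, 694.647], [-0.01, -0.7, -0.714, 1060.182], [0.0, 0.0, 0.0, 1.0]]
side [[443.56629642265204, 0.0, 280.18372858403313], [0.0, 443.56629642265204, 210.75687886962353], [0.0, 0.0, 1.0]] [[-0.875, -0.309, 0.373, 86.953], [-0.484, 0.543, -0.686, 776.852], [0.009, -0.781, -0.624, 721.806], [0.0, 0.0, 0.0, 1.0]]
0.1 [ 7.07117620e-01  7.07095549e-01 -5.70958552e-04 -4.79528888e-04] 87.38798349430476
```

View pics/scene0.png

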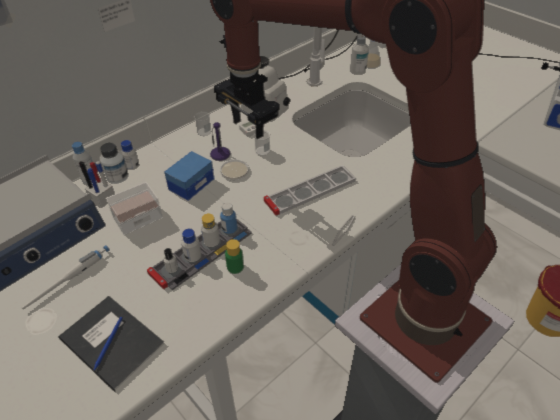

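View pics/side0.png

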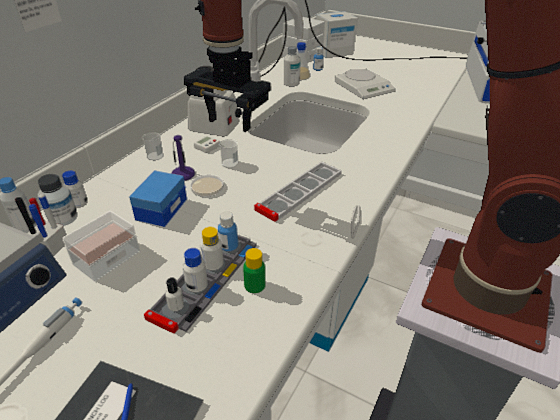

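Grey rack in the side view has its red end at (162,321). From there the order is black (174,290), blue (193,268), yellow (210,246), sky (228,230). The green look-alike is at (254,270) and is not in the rack. The white rack's red end is at (266,211). I'll enlarge both racks.

Run:
```python
import cv2,numpy as np
im=cv2.imread("pics/side0.png")
a=cv2.resize(im[205:335,140:275],None,fx=4.4,fy=4.4,interpolation=cv2.INTER_CUBIC)
b=cv2.resize(im[155:230,245:360],None,fx=6,fy=6,interpolation=cv2.INTER_CUBIC)
cv2.imwrite("pics/g1.png",a);cv2.imwrite("pics/w1.png",b);print(a.shape,b.shape)
```

```text
(572, 594, 3) (450, 690, 3)
```

View pics/g1.png

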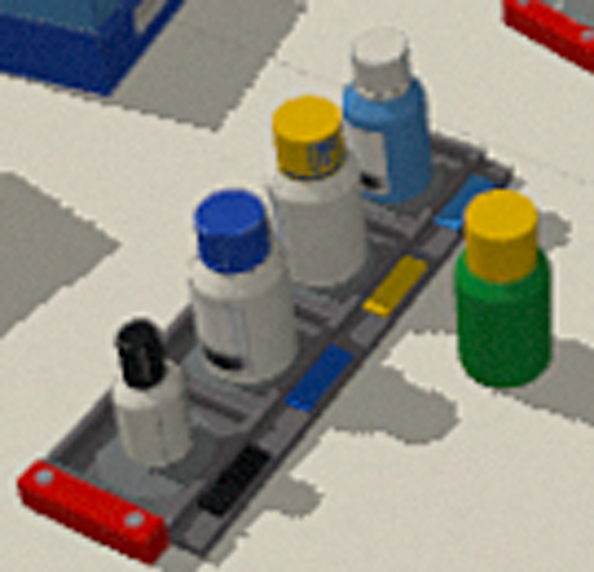

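View pics/w1.png

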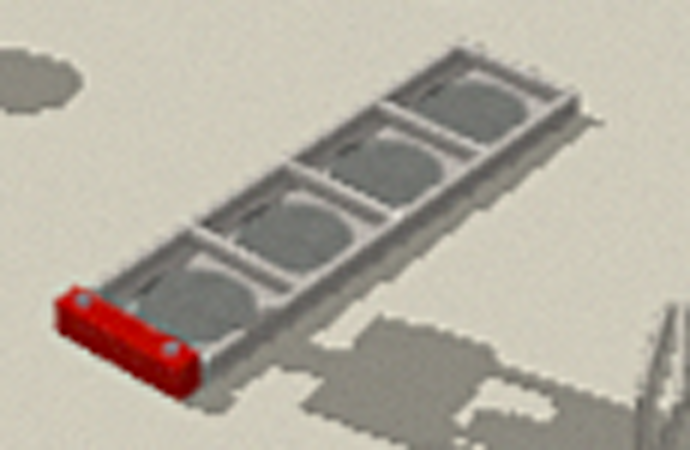

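The crops show the order clearly: black, blue, yellow (white body), sky, counting from the red end. The matching tags are at crop (235,480), (319,377), (396,286), (466,203). The green-bodied bottle at (505,290) is the look-alike. Next I compute positions.

```bash
cat > h.py <<'E'
import numpy as np
from plant import env, vision
from scipy.optimize import least_squares
def ray(r,uv,z):
    d=r["T"][:3,:3]@np.linalg.inv(r["mtx"])@[uv[0],uv[1],1]; o=r["T"][:3,3]
    return (o+d*(z-o[2])/d[2])
def proj(r,p):
    c=r["T"][:3,:3].T@(np.asarray(p)-r["T"][:3,3]); c=r["mtx"]@c; return c[:2]/c[2]
def fit(r,loc,uv,x0):
    W=np.array([ray(r,u,l[2])[:2] for u,l in zip(uv,loc)]); L=np.array(loc)[:,:2]
    f=lambda p:((L@np.array([[np.cos(p[2]),np.sin(p[2])],[-np.sin(p[2]),np.cos(p[2])]])+p[:2])-W).ravel()
    s=least_squares(f,x0); return s.x,s.fun.reshape(-1,2)
E
cat > m.py <<'E'
from h import *
np.set_printoptions(precision=2,suppress=True)
r=vision.read_camera("side")
g=lambda p:(p[0]/4.4+140-.4,p[1]/4.4+205-.4)
w=lambda p:(p[0]/6+245-.4,p[1]/6+155-.4)
uv=[w(p) for p in [(382,105),(290,163),(193,228),(480,152),(392,215),(292,287),(458,47),(577,97)]]
loc=[(31,-68,14),(31,0,14),(31,68,14),(-31,-68,14),(-31,0,14),(-31,68,14),(37,-139,14),(-37,-139,14)]
pw,e=fit(r,loc,uv,[600,0,0]);print("white",pw,e.tolist())
for zt in (10,14,17):
  uv=[g(p) for p in [(235,480),(319,377),(396,286),(466,203)]]; loc=[(-45,y,zt) for y in (102,34,-34,-102)]
  pg,e=fit(r,loc,uv,[600,300,0]);print("grey",zt,pg,np.abs(e).max())
  c,s=np.cos(pg[2]),np.sin(pg[2]);R=np.array([[c,-s],[s,c]])
  for n,p,h,y in [("black",(139,328),80,102),("blue",(230,208),100,34),("yellow",(307,113),101,-34),("sky",(381,46),97,-102)]:
    b=ray(r,g(p),h)[:2]; print(n,b,"local",R.T@(b-pg[:2]))
c,s=np.cos(pw[2]),np.sin(pw[2]);R=np.array([[c,-s],[s,c]])
for y in (102,34,-34,-102):print("well",y,R@[0,y]+pw[:2])
E
python3 m.py
```

```text
white [ 512.26 -122.92   -0.22] [[1.4212226235580374, 0.4134661004503357], [0.5911165678637644, 2.0006077892126655], [1.3362764692715245, 1.6363694735373997], [-1.8474189301862225, 1.275999172950975], [-0.7412649692364539, 2.1547597453931218], [-0.34733179257449365, -1.2491902255882223], [1.5925013819925198, -5.180951068295428], [-2.005101350479663, -1.0510609868055951]]
grey 10 [552.7  266.33   0.03] 0.5003829540319202
black [551.37 361.51] local [ 1.46 95.18]
blue [548.72 296.74] local [-3.09 30.51]
yellow [556.47 226.83] local [  2.6  -39.59]
sky [557.51 163.01] local [   1.77 -103.41]
grey 14 [550.34 269.2    0.03] 0.9095948920517571
black [551.37 361.51] local [ 3.74 92.24]
blue [548.72 296.74] local [-0.81 27.57]
yellow [556.47 226.83] local [  4.88 -42.54]
sky [557.51 163.01] local [   4.05 -106.36]
grey 17 [548.57 271.36   0.03] 1.3378753369019591
black [551.37 361.51] local [ 5.45 90.03]
blue [548.72 296.74] local [ 0.9  25.36]
yellow [556.47 226.83] local [  6.59 -44.74]
sky [557.51 163.01] local [   5.76 -108.56]
well 102 [534.62 -23.4 ]
well 34 [519.71 -89.75]
well -34 [ 504.81 -156.09]
well -102 [ 489.9  -222.44]
```

Call:
{"op": "carry_out", "data": {
  "series": "2 -1.15 0 0 0 0 1;2 -1.15 0 0 0 0 1;2 -1.15 0 0 0 0 1;2 -1.15 0 0 0 0 1;2 -1.15 0 0 0 0 1;2 -1.15 0 0 0 0 1;2 -1.15 0 0 0 0 1;2.3 -1.2 0 0 0 0 1;0 0 0 0 0 0 1;0 0 0 0 0 0 1"
}}

```text
clock: 0.98
eef_pos: [556.6, 164.7, 191.7]
tool_rot: [0.706, 0.708, -0.0, -0.0]
ft_force: [-0.4, 0.5, 0.7]
grip_width: 86.8
grip_force: 0.0
```

Run:
```python
from h import *
import cv2,pickle
r=vision.read_camera("wrist"); pickle.dump(r,open("w.pkl","wb"));cv2.imwrite("pics/wr1.png",r["pixels"][:,:,::-1])
print(r["T"].round(2).tolist(), env.get_state()["eef_pos"])
for p in [(551.4,361.5,80),(548.7,296.7,100),(556.5,226.8,101),(557.5,163,97)]: print(proj(r,p).round(1))
import m
rs=vision.read_camera("side");print("green",ray(rs,(500/4.4+140,207/4.4+205),97))
```

```text
[[1.0, 0.0, -0.0, 556.76], [0.0, -0.96, -0.28, 240.62], [-0.0, 0.28, -0.96, 385.48], [0.0, 0.0, 0.0, 1.0]] [557.32341666 163.09090808 191.63249323]
[266.7 -82.8]
[262.5  12.9]
[273.3 115.6]
[274.2 196.5]
white [ 512.26 -122.92   -0.22] [[1.4212226235580374, 0.4134661004503357], [0.5911165678637644, 2.0006077892126655], [1.3362764692715245, 1.6363694735373997], [-1.8474189301862225, 1.275999172950975], [-0.7412649692364539, 2.1547597453931218], [-0.34733179257449365, -1.2491902255882223], [1.5925013819925198, -5.180951068295428], [-2.005101350479663, -1.0510609868055951]]
grey 10 [552.7  266.33   0.03] 0.5003829540319202
black [551.37 361.51] local [ 1.46 95.18]
blue [548.72 296.74] local [-3.09 30.51]
yellow [556.47 226.83] local [  2.6  -39.59]
sky [557.51 163.01] local [   1.77 -103.41]
grey 14 [550.34 269.2    0.03] 0.9095948920517571
black [551.37 361.51] local [ 3.74 92.24]
blue [548.72 296.74] local [-0.81 27.57]
yellow [556.47 226.83] local [  4.88 -42.54]
sky [557.51 163.01] local [   4.05 -106.36]
grey 17 [548.57 271.36   0.03] 1.3378753369019591
black [551.37 361.51] local [ 5.45 90.03]
blue [548.72 296.74] local [ 0.9  25.36]
yellow [556.47 226.83] local [  6.59 -44.74]
sky [557.51 163.01] local [   5.76 -108.56]
well 102 [534.62 -23.4 ]
well 34 [519.71 -89.75]
well -34 [ 504.81 -156.09]
well -102 [ 489.9  -222.44]
green [442.41 233.5   97.  ]
```

View pics/wr1.png

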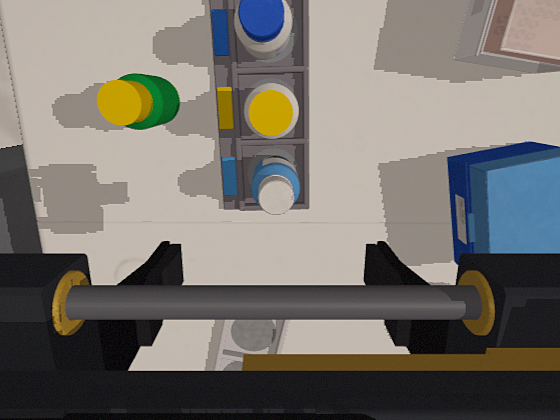

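The wrist view shows sky's cap at (277,195), yellow (271,113), blue (262,17), all within about 3 px of prediction. Green is well off to the left at (125,102). Descending to grip sky by its body.

Call:
{"op": "carry_out", "data": {
  "series": "0.1 0.15 2.4 0 0 0 1;0 0 2.4 0 0 0 1;0 0 2.4 0 0 0 1;0 0 2.4 0 0 0 1;0 0 2.4 0 0 0 1;0 0 2.4 0 0 0 1;0 0 0 0 0 0 1;0 0 0 0 0 0 -1;0 0 0 0 0 0 -1;0 0 0 0 0 0 -1"
}}

```text
clock: 1.97
eef_pos: [560.4, 164.1, 49.7]
tool_rot: [0.707, 0.707, 0.001, 0.001]
ft_force: [0.7, -0.3, 0.2]
grip_width: 74.3
grip_force: 0.0
```

Call:
{"op": "carry_out", "data": {
  "series": "0 0 0 0 0 0 -1;0 0 0 0 0 0 -1;0 0 0 0 0 0 -1;0 0 0 0 0 0 -1;0 0 0 0 0 0 -1;0 0 0 0 0 0 -1"
}}

```text
clock: 2.47
eef_pos: [558.9, 164.0, 47.8]
tool_rot: [0.707, 0.707, -0.0, -0.0]
ft_force: [-0.2, -0.1, 0.0]
grip_width: 35.0
grip_force: 0.0
```

Width 35 mm is below the 44 mm body with no grip force, so I look before continuing.

Run:
```python
from h import *
import cv2
s=env.get_state();print(s["grip_width"],s["grip_force"])
a=vision.read_camera("side")["pixels"][130:310,130:330]
b=vision.read_camera("wrist")["pixels"][140:400,130:430]
s=env.get_state();print(s["grip_width"],s["grip_force"])
a=cv2.resize(a,(400,360));b=cv2.resize(b,(400,347));b=cv2.copyMakeBorder(b,0,13,0,0,0)
cv2.imwrite("pics/c2.png",np.hstack([a,b])[:,:,::-1])
```

```text
35.0345770577915 0.0
27.31858910875917 30.019201015820727
```

View pics/c2.png

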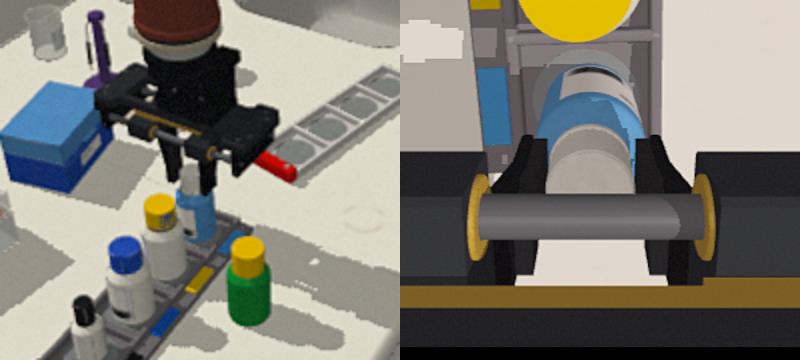

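Run:
```python
from h import *
import cv2
s=env.get_state();print(s["grip_width"],s["grip_force"],s["eef_pos"],s["ft_force"])
r=vision.read_camera("side");a=r["pixels"][180:260,190:270]
c=vision.read_camera("scene");b=c["pixels"][180:260,190:270]
for n,R in(("side",r),("scene",c)):
  for p in [s["eef_pos"],s["eef_pos"]+[-14,0,0],(559,164,97),(559,164,72),(559,164,4)]: print(n,((proj(R,p)-[190,180])*5).round())
f=lambda a:cv2.resize(a,(400,400),interpolation=cv2.INTER_CUBIC)
cv2.imwrite("pics/c3.png",np.hstack([f(a),f(b)])[:,:,::-1])
```

```text
27.31858910875917 30.019201015820727 [558.94298913 164.01475396  47.72753988] [-0.57772361 -0.26072403 -0.91484362]
side [184. 259.]
side [210. 269.]
side [177. 175.]
side [181. 218.]
side [190. 328.]
scene [188. 195.]
scene [203. 208.]
scene [180. 133.]
scene [184. 165.]
scene [194. 247.]
```

View pics/c3.png

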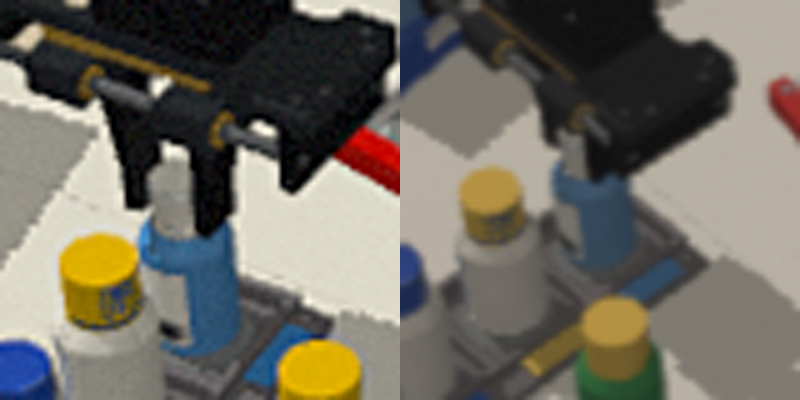

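The fingers hold the cap, not the body. The tips appear about 20 mm higher than the reported TCP, with the visible tip at (212,235) against a predicted (210,269). The grip is firm at 30 N and the bottle is upright. I'll use this as the empirical reference, lift, and carry.

Call:
{"op": "carry_out", "data": {
  "series": "0 0 -0.5 0 0 0 -1;0 0 -1.5 0 0 0 -1;0 0 -2.5 0 0 0 -1;0 0 -2.5 0 0 0 -1;0 0 -2 0 0 0 -1;-1.5 -0.2 -1 0 0 0 -1;-2.4 -0.3 0 0 0 0 -1;-2.4 -0.3 0 0 0 0 -1;-2.4 -0.3 0 0 0 0 -1;-2.4 -0.3 0 0 0 0 -1"
}}

```text
clock: 3.5
eef_pos: [544.7, 51.9, 148.1]
tool_rot: [0.707, 0.707, 0.0, 0.0]
ft_force: [0.4, 0.4, -0.7]
grip_width: 27.7
grip_force: 30.0
```

Call:
{"op": "carry_out", "data": {
  "series": "-2.4 -0.3 0 0 0 0 -1;-2.4 -0.3 0 0 0 0 -1;-1.8 -0.3 0 0 0 0 -1;-1.0 -0.1 0 0 0 0 -1;0 0 0 0 0 0 -1;0 0 0 0 0 0 -1"
}}

```text
clock: 4.0
eef_pos: [535.1, -22.4, 147.9]
tool_rot: [0.707, 0.707, 0.0, -0.0]
ft_force: [0.2, 1.1, -1.2]
grip_width: 27.8
grip_force: 30.0
```

Run:
```python
from h import *
import cv2
s=env.get_state();print(s["grip_width"],s["grip_force"],s["eef_pos"],s["clock"])
w=vision.read_camera("wrist");r=vision.read_camera("side");a=cv2.resize(r["pixels"][80:230,230:380],(380,380));b=cv2.resize(w["pixels"][:,140:],(420,420))[:380]
cv2.imwrite("pics/c4.png",np.hstack([a,b])[:,:,::-1])
```

```text
27.77241383330147 29.971962718991563 [535.12841023 -22.41605184 147.94109762] 4.0
```

View pics/c4.png

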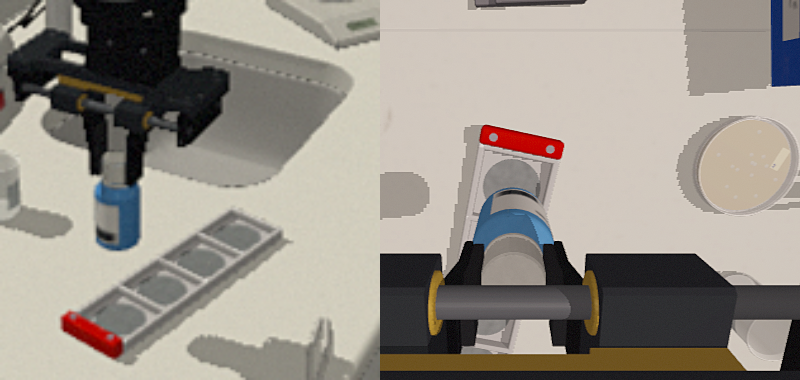

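Sky hangs upright. In the wrist picture the white rack's red-block screws are at full-frame px (253,137) and (310,150). Checking against the fit.

Run:
```python
from h import *
w=vision.read_camera("wrist")
print(ray(w,(281.5,143.5),20),"expect 544.3 20.5", w["T"][:3,3]-env.get_state()["eef_pos"])
```

```text
[542.31536804  15.66994338  20.        ] expect 544.3 20.5 [1.67811013e-01 7.58627161e+01 1.93906071e+02]
```

Call:
{"op": "carry_out", "data": {
  "series": "-0.25 -0.1 1.5 0 0 0 -1;0 0 2.5 0 0 0 -1;0 0 2.5 0 0 0 -1;0 0 1.8 0 0 0 -1;0 0 1 0 0 0 -1;0 0 0.6 0 0 0 -1;0 0 0 0 0 0 -1;0 0 0 0 0 0 -1"
}}

```text
clock: 4.82
eef_pos: [534.6, -25.0, 49.4]
tool_rot: [0.707, 0.707, 0.0, 0.0]
ft_force: [-0.0, -0.1, 0.3]
grip_width: 27.5
grip_force: 30.0
```

Call:
{"op": "carry_out", "data": {
  "series": "0 0 0 0 0 0 0.5;0 0 0 0 0 0 0.5;0 0 0 0 0 0 0.5;0 0 -1 0 0 0 0.5;0 0 -2.5 0 0 0 0.5;0 0 -3.5 0 0 0 0.5;0 0 -3.5 0 0 0 1;0 0 0 0 0 0 1"
}}

```text
clock: 5.48
eef_pos: [537.9, -25.5, 161.8]
tool_rot: [0.707, 0.707, 0.004, 0.004]
ft_force: [0.4, 0.2, 0.2]
grip_width: 71.3
grip_force: 0.0
```

Run:
```python
from h import *
import cv2
s=env.get_state();print(s["grip_width"],s["grip_force"],s["eef_pos"],s["clock"])
w=vision.read_camera("wrist");r=vision.read_camera("side");a=cv2.resize(r["pixels"][80:230,230:380],(380,380));b=cv2.resize(w["pixels"][:,140:],(420,420))[:380]
cv2.imwrite("pics/c5.png",np.hstack([a,b])[:,:,::-1])
```

```text
71.2573185376396 0.0 [537.85040583 -25.5162972  161.8240174 ] 5.4833
```

View pics/c5.png

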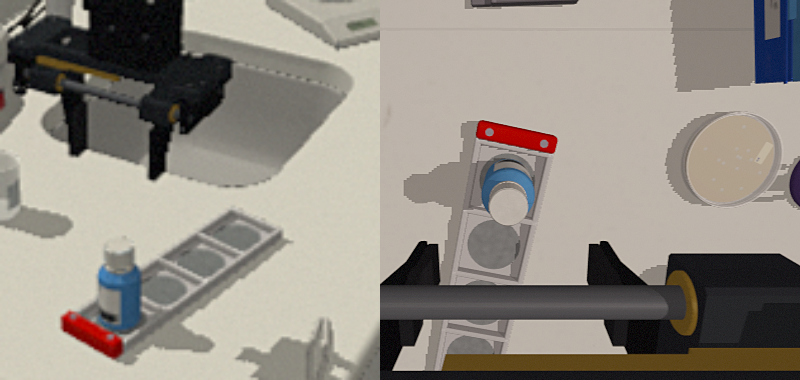

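Sky stands in the red-end well. In the wrist view it sits at about (125+245,200), centred. Now yellow.

Call:
{"op": "carry_out", "data": {
  "series": "2.53 0.21 0 0 0 0 0.6;2.53 0.21 0 0 0 0 0.6;2.53 0.21 0 0 0 0 0.6;2.53 0.21 0 0 0 0 0.6;2.53 0.21 0 0 0 0 0.6;2.53 0.21 0 0 0 0 0.6;2.53 0.21 0 0 0 0 0.6;2.53 0.21 0 0 0 0 0.6;2.53 0.21 0 0 0 0 0.6;2.53 0.21 0 0 0 0 0.6"
}}

```text
clock: 6.42
eef_pos: [554.2, 228.4, 152.7]
tool_rot: [0.707, 0.707, -0.001, -0.0]
ft_force: [0.8, -1.0, -0.2]
grip_width: 69.5
grip_force: 0.0
```

Call:
{"op": "carry_out", "data": {
  "series": "0 0 0 0 0 0 0.6;0 0 0 0 0 0 0.6;0 0 0 0 0 0 0.6"
}}

```text
clock: 6.67
eef_pos: [554.6, 226.5, 152.9]
tool_rot: [0.707, 0.707, -0.001, -0.0]
ft_force: [0.4, -0.1, -0.2]
grip_width: 69.9
grip_force: 0.0
```

Run:
```python
from h import *
import cv2
s=env.get_state();print(s["grip_width"],s["eef_pos"],s["clock"])
w=vision.read_camera("wrist");cv2.imwrite("pics/c6.png",w["pixels"][:,:,::-1])
for p in [(551.4,361.5,80),(548.7,296.7,100),(555.2,228.3,101)]: print(proj(w,p).round(1))
```

```text
69.87674170417245 [554.60186293 226.47951224 152.87388106] 6.6667
[268.3   1.2]
[264.  105.5]
[274.  207.6]
```

View pics/c6.png

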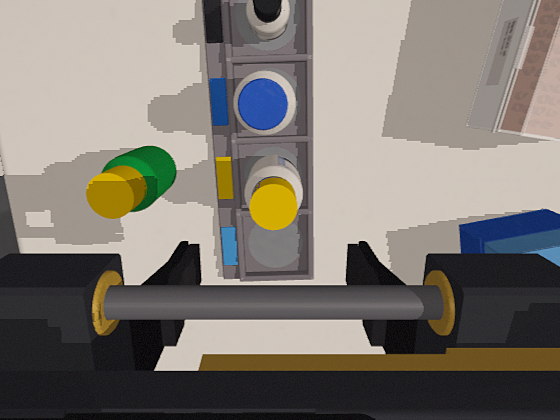

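Yellow cap is at (273,203), about 3 mm further along +y than predicted. Blue is at (263,104), as predicted. Correcting and gripping.

Call:
{"op": "carry_out", "data": {
  "series": "0.3 0 2 0 0 0 0.6;0 0 2.5 0 0 0 0.6;0 0 2.5 0 0 0 0.6;0 0 2 0 0 0 0.6;0 0 1.2 0 0 0 0.6;0 0 0 0 0 0 0.6;0 0 0 0 0 0 -1;0 0 0 0 0 0 -1;0 0 0 0 0 0 -1;0 0 0 0 0 0 -1"
}}

```text
clock: 7.55
eef_pos: [555.8, 230.8, 53.1]
tool_rot: [0.707, 0.707, 0.001, 0.0]
ft_force: [0.5, 0.9, 1.2]
grip_width: 50.6
grip_force: 0.0
```

Call:
{"op": "carry_out", "data": {
  "series": "0 0 0 0 0 0 -1;0 0 0 0 0 0 -1;0 0 0 0 0 0 -1"
}}

```text
clock: 7.8
eef_pos: [555.1, 230.6, 52.1]
tool_rot: [0.707, 0.707, 0.0, 0.0]
ft_force: [-1.2, -1.0, 2.1]
grip_width: 31.1
grip_force: 30.4
```

Call:
{"op": "carry_out", "data": {
  "series": "0 0 -1 0 0 0 -1;0 0 -2.5 0 0 0 -1;0 0 -3 0 0 0 -1;0 0 -3 0 0 0 -1;0 0 -2.5 0 0 0 -1;-1 -0.1 -1 0 0 0 -1;-2.9 -0.33 0 0 0 0 -1;-2.9 -0.33 0 0 0 0 -1;-2.9 -0.33 0 0 0 0 -1;-2.9 -0.33 0 0 0 0 -1"
}}

```text
clock: 8.63
eef_pos: [540.0, 102.5, 181.5]
tool_rot: [0.707, 0.707, -0.0, -0.0]
ft_force: [1.2, 0.1, -1.4]
grip_width: 31.1
grip_force: 30.0
```

Call:
{"op": "carry_out", "data": {
  "series": "-2.9 -0.33 0 0 0 0 -1;-2.9 -0.33 0 0 0 0 -1;-2.9 -0.33 0 0 0 0 -1;-2.9 -0.33 0 0 0 0 -1;-2.9 -0.33 0 0 0 0 -1;-2.9 -0.33 0 0 0 0 -1;-1.6 -0.15 0 0 0 0 -1;-0.7 -0.05 0 0 0 0 -1;0 0 0 0 0 0 -1;0 0 0 0 0 0 -1"
}}

```text
clock: 9.47
eef_pos: [518.8, -91.7, 181.6]
tool_rot: [0.707, 0.707, 0.0, -0.0]
ft_force: [0.5, 0.0, -0.4]
grip_width: 30.8
grip_force: 30.0
```

Call:
{"op": "carry_out", "data": {
  "series": "0 0 1.5 0 0 0 -1;0 0 3 0 0 0 -1;0 0 3 0 0 0 -1;0 0 2.5 0 0 0 -1;0 0 1.5 0 0 0 -1;0 0 0.9 0 0 0 -1;0 0 0.5 0 0 0 -1;0 0 0 0 0 0 -1;0 0 0 0 0 0 -1"
}}

```text
clock: 10.22
eef_pos: [519.8, -91.7, 53.5]
tool_rot: [0.707, 0.707, 0.001, 0.0]
ft_force: [0.1, 0.2, -0.9]
grip_width: 31.0
grip_force: 30.0
```

Call:
{"op": "carry_out", "data": {
  "series": "0 0 0 0 0 0 0.5;0 0 0 0 0 0 0.5;0 0 0 0 0 0 0.5;0 0 -1 0 0 0 0.5;0 0 -3 0 0 0 0.5;0 0 -3 0 0 0 0.5;0 0 -3 0 0 0 0.5;0 0 0 0 0 0 0.5;0 0 0 0 0 0 0.5"
}}

```text
clock: 10.97
eef_pos: [520.4, -92.7, 155.5]
tool_rot: [0.707, 0.707, 0.002, 0.002]
ft_force: [-0.1, 0.5, -0.6]
grip_width: 65.0
grip_force: 0.0
```

Run:
```python
from h import *
import cv2
s=env.get_state();print(s["grip_width"],s["grip_force"],s["eef_pos"],s["clock"])
w=vision.read_camera("wrist");r=vision.read_camera("side");a=cv2.resize(r["pixels"][80:230,230:380],(380,380));b=cv2.resize(w["pixels"][:,140:],(420,420))[:380]
cv2.imwrite("pics/c7.png",np.hstack([a,b])[:,:,::-1])
```

```text
64.99525936489145 0.0 [520.39411976 -92.6753781  155.4532984 ] 10.9667
```

View pics/c7.png

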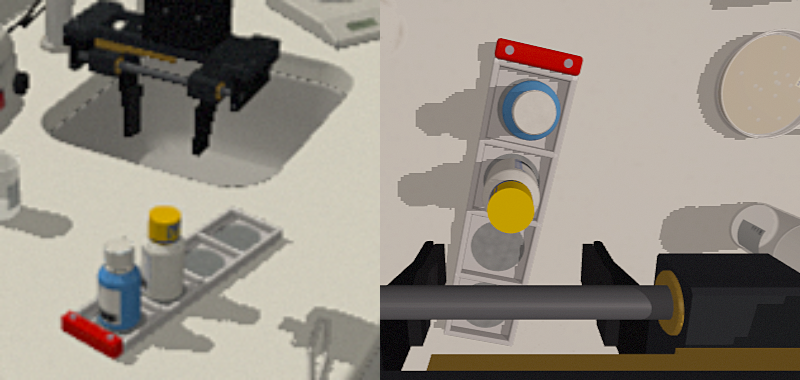

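Yellow stands in its well next to sky. Now blue.

Call:
{"op": "carry_out", "data": {
  "series": "3.25 0.25 0 0 0 0 0.6;3.25 0.25 0 0 0 0 0.6;3.25 0.25 0 0 0 0 0.6;3.25 0.25 0 0 0 0 0.6;3.25 0.25 0 0 0 0 0.6;3.25 0.25 0 0 0 0 0.6;3.25 0.25 0 0 0 0 0.6;3.25 0.25 0 0 0 0 0.6;3.25 0.25 0 0 0 0 0.6;3.25 0.25 0 0 0 0 0.6"
}}

```text
clock: 11.9
eef_pos: [543.1, 233.7, 151.4]
tool_rot: [0.707, 0.707, -0.001, -0.0]
ft_force: [0.5, 0.1, -0.1]
grip_width: 69.7
grip_force: 0.0
```

Call:
{"op": "carry_out", "data": {
  "series": "3.25 0.25 0 0 0 0 0.6;2.8 0.2 0 0 0 0 0.6;0 0 0 0 0 0 0.6;0 0 0 0 0 0 0.6;0 0 0 0 0 0 0.6"
}}

```text
clock: 12.32
eef_pos: [548.1, 291.9, 151.5]
tool_rot: [0.707, 0.707, -0.001, -0.0]
ft_force: [-0.1, -0.4, -0.2]
grip_width: 69.5
grip_force: 0.0
```

Run:
```python
from h import *
import cv2
s=env.get_state();print(s["grip_width"],s["eef_pos"],s["clock"])
w=vision.read_camera("wrist");cv2.imwrite("pics/c8.png",w["pixels"][:,:,::-1])
for p in [(551.4,361.5,80),(548.7,297.7,100)]: print(proj(w,p).round(1))
```

```text
69.53044324696644 [548.05662724 291.93262325 151.4831596 ] 12.3167
[278.1 105.8]
[274.1 202.2]
```

View pics/c8.png

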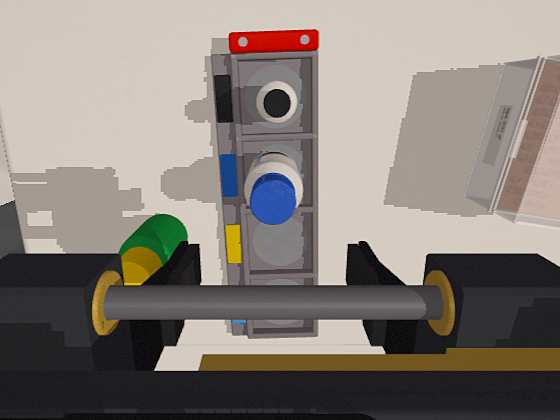

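Blue cap is at (273,199) and black cap at (277,103), both about 2 mm further in +y than predicted. Gripping blue.

Call:
{"op": "carry_out", "data": {
  "series": "0.7 0 2 0 0 0 0.6;0 0 2.5 0 0 0 0.6;0 0 2.5 0 0 0 0.6;0 0 2 0 0 0 0.6;0 0 1 0 0 0 0.6;0 0 0 0 0 0 0.6;0 0 0 0 0 0 -1;0 0 0 0 0 0 -1;0 0 0 0 0 0 -1;0 0 0 0 0 0 -1"
}}

```text
clock: 13.2
eef_pos: [549.2, 300.4, 54.1]
tool_rot: [0.707, 0.707, 0.001, 0.0]
ft_force: [-0.1, 0.7, -1.2]
grip_width: 50.4
grip_force: 0.0
```

Call:
{"op": "carry_out", "data": {
  "series": "0 0 0 0 0 0 -1;0 0 0 0 0 0 -1;0 0 0 0 0 0 -1"
}}

```text
clock: 13.45
eef_pos: [548.6, 300.1, 53.0]
tool_rot: [0.707, 0.707, 0.0, 0.0]
ft_force: [0.2, -0.2, 2.9]
grip_width: 31.5
grip_force: 30.2
```

Call:
{"op": "carry_out", "data": {
  "series": "0 0 -1 0 0 0 -1;0 0 -2.5 0 0 0 -1;0 0 -3 0 0 0 -1;0 0 -3 0 0 0 -1;0 0 -2.5 0 0 0 -1;-1 -0.1 -1 0 0 0 -1;-3 -0.29 0 0 0 0 -1;-3 -0.29 0 0 0 0 -1;-3 -0.29 0 0 0 0 -1;-3 -0.29 0 0 0 0 -1"
}}

```text
clock: 14.28
eef_pos: [535.1, 167.9, 182.5]
tool_rot: [0.707, 0.707, -0.0, -0.0]
ft_force: [1.2, -0.9, -1.0]
grip_width: 31.2
grip_force: 30.0
```

Call:
{"op": "carry_out", "data": {
  "series": "-3 -0.29 0 0 0 0 -1;-3 -0.29 0 0 0 0 -1;-3 -0.29 0 0 0 0 -1;-3 -0.29 0 0 0 0 -1;-3 -0.29 0 0 0 0 -1;-3 -0.29 0 0 0 0 -1;-3 -0.29 0 0 0 0 -1;-3 -0.29 0 0 0 0 -1;-3 -0.29 0 0 0 0 -1;-3 -0.29 0 0 0 0 -1"
}}

```text
clock: 15.12
eef_pos: [505.7, -131.9, 182.6]
tool_rot: [0.707, 0.707, -0.0, -0.0]
ft_force: [0.3, -0.3, -0.8]
grip_width: 31.0
grip_force: 30.0
```

Call:
{"op": "carry_out", "data": {
  "series": "-1.9 -0.2 0 0 0 0 -1;-0.9 -0.1 0 0 0 0 -1;0 0 0 0 0 0 -1;0 0 0 0 0 0 -1"
}}

```text
clock: 15.45
eef_pos: [503.7, -157.2, 182.6]
tool_rot: [0.707, 0.707, 0.0, -0.0]
ft_force: [-0.1, 1.0, -0.9]
grip_width: 31.3
grip_force: 30.0
```

Call:
{"op": "carry_out", "data": {
  "series": "-0.1 0 1.5 0 0 0 -1;0 0 3 0 0 0 -1;0 0 3 0 0 0 -1;0 0 2.5 0 0 0 -1;0 0 1.5 0 0 0 -1;0 0 0.9 0 0 0 -1;0 0 0.5 0 0 0 -1;0 0 0 0 0 0 -1;0 0 0 0 0 0 -1"
}}

```text
clock: 16.2
eef_pos: [504.8, -158.2, 54.5]
tool_rot: [0.707, 0.708, 0.0, 0.0]
ft_force: [-0.0, -0.2, -0.1]
grip_width: 31.2
grip_force: 30.0
```

Call:
{"op": "carry_out", "data": {
  "series": "0 0 0 0 0 0 0.5;0 0 0 0 0 0 0.5;0 0 0 0 0 0 0.5;0 0 -1 0 0 0 0.5;0 0 -3 0 0 0 0.5;0 0 -3 0 0 0 0.5;0 0 -3 0 0 0 0.5;0 0 0 0 0 0 0.5;0 0 0 0 0 0 0.5"
}}

```text
clock: 16.95
eef_pos: [505.3, -159.4, 156.5]
tool_rot: [0.707, 0.707, 0.001, 0.002]
ft_force: [-0.0, 0.5, -0.4]
grip_width: 64.7
grip_force: 0.0
```

Run:
```python
from h import *
import cv2
s=env.get_state();print(s["grip_width"],s["grip_force"],s["eef_pos"],s["clock"])
w=vision.read_camera("wrist");r=vision.read_camera("side");a=cv2.resize(r["pixels"][80:230,230:380],(380,380));b=cv2.resize(w["pixels"][:,140:],(420,420))[:380]
cv2.imwrite("pics/c9.png",np.hstack([a,b])[:,:,::-1])
```

```text
64.7125300253053 0.0 [ 505.27890337 -159.36978329  156.45147231] 16.95
```

View pics/c9.png

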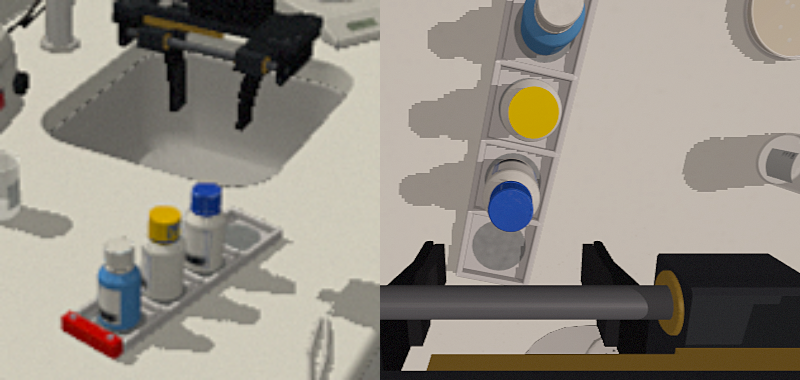

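Blue stands in its well. Now black.

Call:
{"op": "carry_out", "data": {
  "series": "3.25 0.29 0 0 0 0 0.5;3.25 0.29 0 0 0 0 0.5;3.25 0.29 0 0 0 0 0.5;3.25 0.29 0 0 0 0 0.5;3.25 0.29 0 0 0 0 0.5;3.25 0.29 0 0 0 0 0.5;3.25 0.29 0 0 0 0 0.5;3.25 0.29 0 0 0 0 0.5;3.25 0.29 0 0 0 0 0.5;3.25 0.29 0 0 0 0 0.5"
}}

```text
clock: 17.88
eef_pos: [531.9, 167.3, 152.4]
tool_rot: [0.707, 0.707, -0.001, -0.001]
ft_force: [-0.0, -0.1, -0.1]
grip_width: 65.2
grip_force: 0.0
```

Call:
{"op": "carry_out", "data": {
  "series": "3.25 0.29 0 0 0 0 0.5;3.25 0.29 0 0 0 0 0.5;3.25 0.29 0 0 0 0 0.5;3.25 0.29 0 0 0 0 0.5;3.25 0.29 0 0 0 0 0.5;3.25 0.29 0 0 0 0 0.5;0 0 0 0 0 0 0.5;0 0 0 0 0 0 0.5;0 0 0 0 0 0 0.5"
}}

```text
clock: 18.63
eef_pos: [549.9, 360.0, 152.3]
tool_rot: [0.707, 0.707, -0.001, 0.0]
ft_force: [-0.2, -1.4, 0.6]
grip_width: 65.5
grip_force: 0.0
```

Run:
```python
from h import *
import cv2
s=env.get_state();print(s["eef_pos"],s["clock"])
w=vision.read_camera("wrist");print("pred",proj(w,(550.7,363,80)).round(1))
g=w["pixels"].max(2)[150:240,235:325].astype(np.uint8)
m=(g<60).astype(np.uint8);n,l,st,c=cv2.connectedComponentsWithStats(m)
for i in range(1,n):
    if st[i,4]>80: print(st[i]+[235,150,0,0,0],c[i]+[235,150])
```

```text
[549.91319868 359.97044498 152.28174583] 18.6333
pred [274.3 198. ]
[262 178  25  32 643] [273.77760498 193.79471229]
```

The black cap's lower circle is centred at about (274,197.5), matching the prediction (274,198). Gripping.

Call:
{"op": "carry_out", "data": {
  "series": "0.3 0.05 2 0 0 0 0.5;0 0 3 0 0 0 0.5;0 0 3 0 0 0 0.5;0 0 2.4 0 0 0 0.5;0 0 1.4 0 0 0 0.5;0 0 0 0 0 0 0.5;0 0 0 0 0 0 -1;0 0 0 0 0 0 -1;0 0 0 0 0 0 -1;0 0 0 0 0 0 -1"
}}

```text
clock: 19.52
eef_pos: [551.7, 364.6, 37.6]
tool_rot: [0.707, 0.707, 0.001, 0.0]
ft_force: [-0.2, 0.4, -0.2]
grip_width: 46.1
grip_force: 0.0
```

Call:
{"op": "carry_out", "data": {
  "series": "0 0 0 0 0 0 -1;0 0 0 0 0 0 -1;0 0 0 0 0 0 -1;0 0 0 0 0 0 -1"
}}

```text
clock: 19.85
eef_pos: [550.8, 364.1, 35.9]
tool_rot: [0.707, 0.707, 0.0, 0.0]
ft_force: [0.3, 0.1, 0.2]
grip_width: 19.6
grip_force: 0.0
```

Call:
{"op": "carry_out", "data": {
  "series": "0 0 0 0 0 0 -1;0 0 0 0 0 0 -1;0 0 -0.5 0 0 0 -1;0 0 -1 0 0 0 -1;0 0 0 0 0 0 -1"
}}

```text
clock: 20.27
eef_pos: [551.8, 364.7, 53.1]
tool_rot: [0.707, 0.707, 0.001, 0.0]
ft_force: [0.9, -0.7, 1.1]
grip_width: 18.0
grip_force: 30.0
```

Call:
{"op": "carry_out", "data": {
  "series": "0 0 -1.5 0 0 0 -1;0 0 -3 0 0 0 -1;0 0 -3 0 0 0 -1;0 0 -3 0 0 0 -1;-1 -0.1 -1 0 0 0 -1;-3.1 -0.325 0 0 0 0 -1;-3.1 -0.325 0 0 0 0 -1;-3.1 -0.325 0 0 0 0 -1;-3.1 -0.325 0 0 0 0 -1;-3.1 -0.325 0 0 0 0 -1"
}}

```text
clock: 21.1
eef_pos: [533.1, 197.3, 165.9]
tool_rot: [0.707, 0.707, 0.0, 0.0]
ft_force: [1.3, 0.5, -0.1]
grip_width: 18.3
grip_force: 30.0
```

Call:
{"op": "carry_out", "data": {
  "series": "-3.1 -0.325 0 0 0 0 -1;-3.1 -0.325 0 0 0 0 -1;-3.1 -0.325 0 0 0 0 -1;-3.1 -0.325 0 0 0 0 -1;-3.1 -0.325 0 0 0 0 -1;-3.1 -0.325 0 0 0 0 -1;-3.1 -0.325 0 0 0 0 -1;-3.1 -0.325 0 0 0 0 -1;-3.1 -0.325 0 0 0 0 -1;-3.1 -0.325 0 0 0 0 -1"
}}

```text
clock: 21.93
eef_pos: [500.5, -112.7, 166.1]
tool_rot: [0.707, 0.707, 0.0, 0.0]
ft_force: [0.5, -0.4, 0.4]
grip_width: 17.9
grip_force: 30.0
```

Call:
{"op": "carry_out", "data": {
  "series": "-3.1 -0.325 0 0 0 0 -1;-3.1 -0.325 0 0 0 0 -1;-3.1 -0.325 0 0 0 0 -1;-1.4 -0.15 0 0 0 0 -1;-0.7 -0.08 0 0 0 0 -1;0 0 0 0 0 0 -1;0 0 0 0 0 0 -1"
}}

```text
clock: 22.52
eef_pos: [489.1, -224.0, 165.7]
tool_rot: [0.707, 0.707, 0.0, -0.0]
ft_force: [-0.4, -0.0, -0.0]
grip_width: 18.0
grip_force: 30.0
```

Call:
{"op": "carry_out", "data": {
  "series": "-0.1 0 1.5 0 0 0 -1;0 0 3 0 0 0 -1;0 0 3 0 0 0 -1;0 0 2.5 0 0 0 -1;0 0 1.5 0 0 0 -1;0 0 0.9 0 0 0 -1;0 0 0.5 0 0 0 -1;0 0 0 0 0 0 -1;0 0 0 0 0 0 -1"
}}

```text
clock: 23.27
eef_pos: [489.9, -225.5, 37.6]
tool_rot: [0.707, 0.707, 0.0, 0.0]
ft_force: [0.0, -0.4, -0.3]
grip_width: 17.5
grip_force: 30.0
```

Call:
{"op": "carry_out", "data": {
  "series": "0 0 0 0 0 0 0.5;0 0 0 0 0 0 0.5;0 0 0 0 0 0 0.5;0 0 -1 0 0 0 0.5;0 0 -3 0 0 0 0.5;0 0 -3 0 0 0 0.5;0 0 -3 0 0 0 0.5;0 0 -2 0 0 0 0.5;0 0 0 0 0 0 0.5;0 0 0 0 0 0 0.5"
}}

```text
clock: 24.1
eef_pos: [489.8, -226.4, 158.7]
tool_rot: [0.707, 0.707, 0.001, 0.001]
ft_force: [0.6, 0.3, -0.3]
grip_width: 64.8
grip_force: 0.0
```

Run:
```python
from h import *
import cv2
s=env.get_state();print(s["grip_width"],s["grip_force"],s["eef_pos"],s["clock"])
w=vision.read_camera("wrist");r=vision.read_camera("side");a=cv2.resize(r["pixels"][80:230,230:380],(380,380));b=cv2.resize(w["pixels"][:,140:],(420,420))[:380]
cv2.imwrite("pics/c10.png",np.hstack([a,b])[:,:,::-1])
```

```text
64.79503985849175 0.0 [ 489.80195102 -226.39431155  158.71973617] 24.1
```

View pics/c10.png

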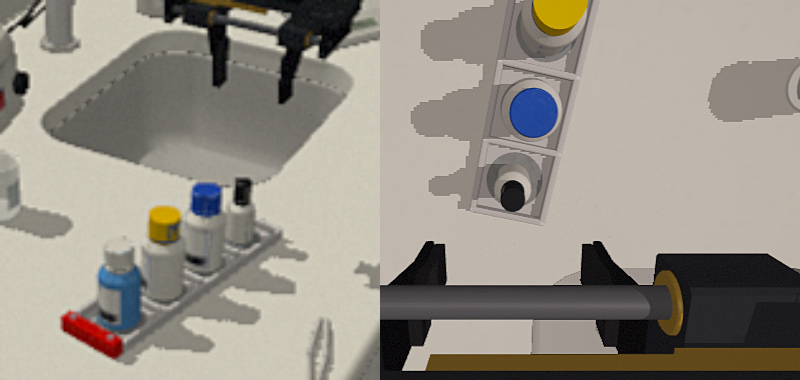

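All four bottles stand upright, in the order sky, yellow, blue, black from the red end. The gripper is clear of them, so I hand in.

```bash
python3 -c "
from plant import env
print(env.job_done())"
```

```text
the job is handed in; nothing more can be done
None
```

I moved all four bottles to the white rack in reverse order (light-blue next to the red end, then yellow, blue, black farthest) and handed the job in at about 24 s; the last picture shows all four upright in their wells, but the hand-in returned no verdict.

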